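# Index the bearing slide at the dial gauge and hold it there

## Robot

A 7-joint arm with a two-finger parallel gripper is mounted at the origin on a cart in front of the work surface, level with it; the furniture and walls round the work are solid. World frame = base frame: x ahead of the robot, y to its left, z up, the work surface at z = 0. Lengths are in m, angles in degrees, forces in N, time in s.
With the tool pointing down it reaches from about 0.35 to 0.9 m from the base axis. Payload 8.1 kg.
Tool frame: the origin (TCP) lies at the very end of the fingers, on their centre line; the grasp point (between the pads) lies 19 mm behind it; z points along the fingers, y is the line along which they close (so a half turn about z gives the same grasp; the last joint's range is limited). The gripper opens to 92 mm and grips with 3 to 60 N. Pads are 19 mm wide; open, the fingers measure 130 mm over their backs; the gripper's body (75 mm by 190 mm) begins 47 mm behind the grasp point.
Start: joints at [-74.805, 24.895, 1.432, 90.138, -0.665, 64.973, -4.303], TCP at [0.225, 0.583, 0.227] pointing down, gripper open.
Joint ranges: [-149.89, 149.89], [-25.12, 119.58], [-72.63, 75.52], [4.76, 147.25], [-75.54, 255.54], [6.69, 114.76], [-157.13, 157.13]. Speed limits (degrees/s): [127.2, 127.2, 172.46, 172.46, 180, 180, 180].

## Interface

Orientations are given as a 3x3 rotation matrix whose columns are the frame's x, y, z axes.
In Python, from bench import read_state, snapshot, get_calibration, hand_in, recognise gives the robot as it stands.
- The arm moves only by the tool servo_tool, never from a script. Its argument "moves" is a list of rows, each an object of numbers: "tx", "ty", "tz": the shift along the tool's x, y, z in m; "spin": the turn about the tool's z in degrees. In form: [{"tx": .., "ty": .., "tz": .., "spin": ..}, ...]. A call has 1 to 12 rows; each row is the pose to reach, as a shift and turn from the pose commanded when the call began, along the tool's axes at that moment; what a row does not reach only later rows make up. A row lasts 1/10 s, in which the tool goes at most 50 mm and 8.59 degrees, less where a joint would pass 70% of its speed; a pose out of reach is approached as far as the arm can. A call with a gripper value outside its range is refused whole. "fingers" is the closure in counts, from 0 (fully open) to 255 (shut), set as the call begins (left out, the last holds). The fingers move at their own pace and stop on an object; "newtons" is the grip in N (left out, the last holds). Time passes only in rows, so rows that repeat a pose let the fingers close. It gives the time, the measured TCP pose, the force, the opening and the grip force at its end, in the units of the state.
- read_state(): the state, without advancing time (a new reading comes with each control period).
- snapshot(name): name is "scene" or "top" or "wrist"; returns (picture, depth): 384x512x3 uint8, red, green, blue; 384x512 float32, m along the optical axis (not along the pixel's ray), 0 where there is no reading.
- get_calibration(name): a dict with "vertical_fov" (degrees; the focal length in pixels is half the picture's height over the tangent of half this angle, whatever the lens; pixels are square), "cx", "cy" (the principal point, pixels), "dist_coeffs" ([k1, k2, p1, p2, k3] as OpenCV has them; the pictures are not rectified), "world_to_cam" (4x4, takes a point from world to camera coordinates); the wrist camera has in their place "tool_from_camera" (4x4, takes a point from camera to tool coordinates, whose origin is the TCP and whose axes are the flange's). Camera axes: x right, y down, z forward; pixel columns grow to the right and rows downward; lengths in m; the calibration is good to about 2 mm. A picture is of the moment at which its call begins: read the wrist's pose just before it. get_calibration takes no time and is no camera call.
- hand_in(): hands the job in; it is judged then, once.
Trained networks look in the newest picture that a camera, given by its name, has taken for a name from the list of things; names that differ only in an ending like _2 or _b are one class to them, and where a whole thing is asked for, a point or a joint stands for the part that bears it (a point fixed in the world has none). Each returns a list of dicts, best first, with "confidence" (0 to 1); they miss things now and then, are a little off and sometimes report something else, mostly with a low value. They report only what shows in the picture. A call takes as long as a camera call.
- recognise(name, camera): "uv" ([column, row] in pixels, amid what is visible of it).
The state is a dict: "clock": time; "q": joint angles; "joint_velocities": joint speeds; "joint_torque": joint torques, N m; "position": TCP position; "tool_rot": TCP orientation; "ft_force": force on the tool from outside, world axes, zero at the start; "ft_torque": the same for the moment, N m; "width": finger opening in m; "grip_force": force on a finger pad.
Only numpy, scipy, OpenCV 4.12 (cv2) and the standard library are available. Lean on these libraries where they do the work, as an engineer would, in place of code of your own. Each camera call takes 0.05 s, during which the arm holds its last target. There are 200 camera calls.

## Task

The bearing slide of the inspection fixture is locked: throw the black-knobbed lock lever from its red-marked notch over into the green-marked one, so that it stays there. Then take the slide by its orange grip post and push it along the rails until its spring ball clicks into the notch of the index block at the dial gauge, and finish still gripping the post with the slide held steady in that notch. Leave the loose things on the bench where they are.

Things in the scene. Friction and masses are not known exactly. Their poses are not given: they have to be found in the camera images.
- rig: Inspection fixture, fixed to the bench: grey base plate 150x410 mm, two rails along y. Origin under its middle (the plate's centre is 20 mm further along x). Its y axis runs along the rails from the lock lever towards the dial gauge, x across them away from the robot, z up. Nothing on it is higher than 140 mm.
- lever_pivot (a point): Pivot of the lock lever, 45 mm above the bench; axes as the fixture's. An upright steel quadrant disc (radius 42 mm about the pivot, its face 24 mm to the -y side of the lever) has on its rim a red mark (towards the robot) and a green mark (away from it).
- lever_knob (a point): Centre of the black ball knob, 24 mm across, on top of the lock lever, 90 mm from the pivot; the rod is 10 mm thick. Free space all round it at this height. It can be pinched from above along the fixture's y axis, or pushed.
- lock_lever (a joint): Lock lever angle, rad: 0 upright, negative towards the robot. Knob = pivot + 90 mm x (sin along fixture x, cos along z). Spring-ball notches: red (locked) at -0.5, green (free) at +0.5; each draws the lever in from about 0.15 rad off; stops at +-0.62. About 4 N at the knob moves it. Locked, a red gate pin stands in the slide's way; in the green notch it is sunk.
- post_grip (a point): Middle of the grip of the upright orange round post on the slide: 22 mm diameter, reaching 25 mm above and below this point, which is 105 mm above the bench. The slide's top is 55 mm lower; the bearing fixed on it (43 mm further from the robot) is 40 mm lower. Can be gripped from above at any yaw.
- grip_post: The same orange post, fixed on the slide; this origin is its foot, 55 mm below post_grip. The fingers must still hold it at the end.
- slide (a joint): Slide position, m, growing from the lever towards the dial gauge. Starts at 0 to 0.03; the locked gate pin stops it at about 0.033; end stop at 0.205. The notch lies between 0.11 and 0.20, different each time. Under 1 N of friction; 4 to 6 N takes the ball over the first roller into the notch, and the same to leave it.
- slide_mark (a point): Point on the far side of the slide in line with its spring ball, 50 mm above the bench, by a fine red line on the slide's top. Same position along the rails as the post.
- notch (a point): Middle of the index block's notch (between two steel rollers 16 mm apart), 50 mm above the bench, at the yellow line on the block before the dial gauge; axes as the fixture's. With the ball seated slide_mark lies on this point; the spring draws the slide in from about 6 mm either side. The block is fixed; its place along the rails varies. Block and gauge are under 70 mm high.
- spark_plug: spark plug 75 mm long, lying to the right; origin at the centre of its underside. A bystander, to be left where it is.
- marker: white marker pen with blue cap, 131 mm, lying on the bench; origin at the centre of its underside. A bystander, to be left where it is.
- tape_measure: yellow and black tape measure 38x87x66 mm, to the right; origin at the centre of its underside. A bystander, to be left where it is.
- screw_jar: brown jar with grey lid, 70 mm across, 95 mm high, to the left; origin at the centre of its underside. A bystander, to be left where it is.
- wood_block: softwood block 115x55x40 mm, to the left; origin at the centre of its underside. A bystander, to be left where it is.

How it is judged (in metres and radians):
On the way, in this order (a step that is already met when the one before it is completed fails the run):
1. the lock lever rests in the green notch (0.38 to 0.60 rad) (value of joint lock_lever between 0.38 and 0.6 rad), for 0.2 s.
2. the slide's ball is in the index notch (within 3 mm along the rail) with the fingers on the post (y of slide_mark in the frame of notch between -0.003 and 0.003 m and contact force between the fingers and grip_post above 2 N), for 0.2 s.
At the end, for the whole second after the job is handed in: The lock lever is in the green notch (0.38 to 0.60 rad), the slide is seated in the index notch (slide_mark within 3 mm of notch along the rail), still (under 10 mm/s), and the fingers still hold the orange post (over 2 N) (all of step 1 and all of step 2 and velocity of joint slide between -0.01 and 0.01 m/s); the arm keeps its last pose, push and grip.
It fails at once if a loose thing on the bench is moved more than 25 mm (distance of any of spark_plug, marker, tape_measure, screw_jar, wood_block from where it was at the start of the episode above 0.025 m).
It also fails if it takes over 48 s, if anything falls off the work surface, if the arm or the gripper's body presses on something with over 40 N, if the wrist force passes 120 N, or if a joint passes its speed limit or range.

## Working session

There is one attempt and no reset: what is moved stays moved. The work goes in short steps, Python scripts to look and compute and a tool call to move; the robot and the scene stay as the last step left them, time stands still between calls to the robot, and variables do not carry over. Pictures are saved under pics/ and viewed, at most 10 in all, crops included, and the job is handed in when it is done.

Besides the shell and the picture viewer there is one more tool, called as name(argument=value, ...), one argument or row to a line, values as JSON. servo_tool: Moves the arm, as the interface text tells. Its arguments: {"type":"object","properties":{"moves":{"type":"array"},"fingers":{"type":"number"},"newtons":{"type":"number"}},"required":["moves"]}

```bash
mkdir -p pics; cat > h.py <<'E'
import numpy as np, cv2
from bench import *
def K(c):
    f=192/np.tan(np.radians(c["vertical_fov"]/2)); return np.array([[f,0,c["cx"]],[0,f,c["cy"]],[0,0,1]])
def w2c(name,c,st=None):
    if "world_to_cam" in c: return np.array(c["world_to_cam"])
    T=np.eye(4); T[:3,:3]=st["tool_rot"]; T[:3,3]=st["position"]
    return np.linalg.inv(T@np.array(c["tool_from_camera"]))
def ray(uv,c,W):
    n=cv2.undistortPoints(np.array([[uv]],float),K(c),np.array(c["dist_coeffs"],float)).ravel()
    Wi=np.linalg.inv(W); d=Wi[:3,:3]@np.array([n[0],n[1],1]); return Wi[:3,3],d
def atdepth(uv,z,c,W): o,d=ray(uv,c,W); return o+d*z
def atz(uv,h,c,W): o,d=ray(uv,c,W); return o+d*(h-o[2])/d[2]
def tri(rays):
    A=0;b=0
    for o,d in rays:
        d=d/np.linalg.norm(d);P=np.eye(3)-np.outer(d,d);A=A+P;b=b+P@o
    x=np.linalg.solve(A,b); return x,[round(float(np.linalg.norm((np.eye(3)-np.outer(d,d)/(d@d))@(x-o))),4) for o,d in rays]
def proj(p,c,W):
    r,_=cv2.Rodrigues(W[:3,:3]); return cv2.projectPoints(np.array([p],float),r,W[:3,3],K(c),np.array(c["dist_coeffs"],float))[0].ravel()
E
python3 - <<'E'
from h import *
np.set_printoptions(precision=4,suppress=True)
st=read_state();print(st["clock"],st["position"],np.array(st["tool_rot"]))
R={}
for n in("scene","top"):
    p,d=snapshot(n);cv2.imwrite(f"pics/{n}0.png",p[:,:,::-1]);c=get_calibration(n);W=w2c(n,c)
    print(n,"cam",np.linalg.inv(W)[:3,3])
    for t in("lever_knob","post_grip","slide_mark","notch","lever_pivot"):
        r=recognise(t,n)[:2]
        for k in r:
            uv=k["uv"];z=d[int(uv[1]),int(uv[0])];print(t,np.array(uv),round(k["confidence"],2),atdepth(uv,z,c,W))
        if r:R.setdefault(t,[]).append(ray(r[0]["uv"],c,W))
for t in R:
    if len(R[t])==2:print(t,tri(R[t]))
E
```

```text
0.0 [0.2246 0.5827 0.2259] [[-0.9331  0.3597 -0.0004]
 [ 0.3597  0.9331 -0.0015]
 [-0.0001 -0.0016 -1.    ]]
scene cam [-0.1135 -0.7854  0.8   ]
lever_knob [177.2 169.5] 0.59 [0.4584 0.3031 0.0654]
lever_knob [267.2 211.3] 0.53 [ 0.5061 -0.1532  0.0988]
post_grip [232.7 194. ] 0.66 [ 0.4804 -0.0151  0.1049]
slide_mark [234.6 199.6] 0.72 [ 0.4873 -0.015   0.0784]
notch [337.  284.1] 0.72 [ 0.495  -0.4467  0.0178]
notch [226.3 182.2] 0.66 [0.5633 0.1284 0.0438]
top cam [ 0.4156 -0.0341  1.4829]
post_grip [340.1 189.6] 0.33 [ 0.5588 -0.3793 -0.0086]
notch [194.3 183.2] 0.46 [0.5749 0.1306 0.0693]
lever_pivot [225.6 199.6] 0.8 [0.5206 0.0262 0.0496]
post_grip (array([ 0.4336, -0.2515,  0.2915]), [0.1105, 0.1105])
notch (array([ 0.7319, -0.0359, -0.4077]), [0.2446, 0.2446])
```

```bash
python3 -c "
import cv2
a=cv2.imread('pics/scene0.png');b=cv2.imread('pics/top0.png')
cv2.imwrite('pics/s1.png',cv2.resize(a[130:320,140:380],None,fx=3.2,fy=3.15,interpolation=3)[:600,:800])
cv2.imwrite('pics/t1.png',cv2.resize(b[110:290,130:370],None,fx=3.2,fy=3.2,interpolation=3))"
```

```text
(no output)
```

View pics/s1.png

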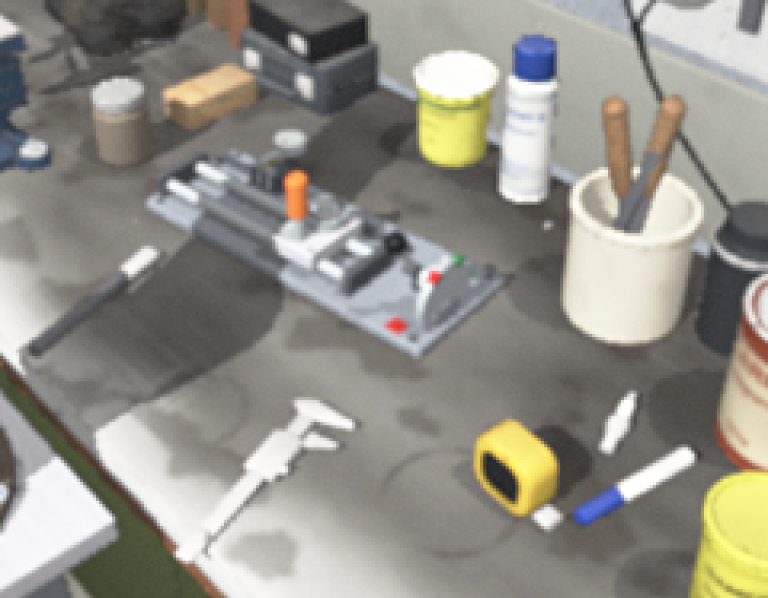

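View pics/t1.png

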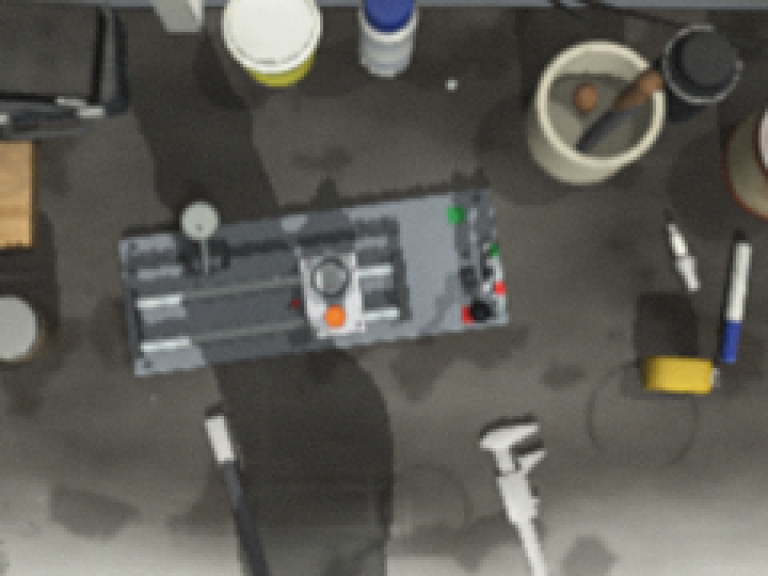

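The scene view shows the orange post at about (233,192), the knob at about (263,207) and the gauge at about (231,176). In the top view the post is at about (235,209), the knob at (280,207) and the gauge at (193,179). The fixture is yawed about 8°.

```bash
python3 - <<'E'
from h import *
np.set_printoptions(precision=4,suppress=True)
cs={n:get_calibration(n) for n in("scene","top")};Ws={n:w2c(n,cs[n]) for n in cs}
S={}
for n,box,kn in(("scene",(215,170,250,215),(263.4,206.8)),("top",(215,190,250,225),(280,207.5))):
    im=cv2.imread(f"pics/{n}0.png").astype(int);h=cv2.cvtColor(im.astype(np.uint8),cv2.COLOR_BGR2HSV)
    u0,v0,u1,v1=box;m=(h[v0:v1,u0:u1,1]>170)&(h[v0:v1,u0:u1,0]<16)&(h[v0:v1,u0:u1,0]>3)&(h[v0:v1,u0:u1,2]>120)
    ys,xs=np.nonzero(m);print(n,"orange",len(xs),xs.mean()+u0,ys.mean()+v0,ys.min()+v0,ys.max()+v0)
    S[n]=(xs.mean()+u0,ys.mean()+v0)
    k=np.array(kn).astype(int);g=im[k[1]-8:k[1]+9,k[0]-8:k[0]+9].sum(2);m=g<130;ys,xs=np.nonzero(m)
    print("knob",len(xs),xs.mean()+k[0]-8,ys.mean()+k[1]-8);S[n+"k"]=(xs.mean()+k[0]-8,ys.mean()+k[1]-8)
print("post",tri([ray(S[n],cs[n],Ws[n]) for n in cs]), atz(S["top"],.128,cs["top"],Ws["top"]),atz(S["scene"],.11,cs["scene"],Ws["scene"]))
print("knob",tri([ray(S[n+"k"],cs[n],Ws[n]) for n in cs]),tri([ray(u,cs[n],Ws[n]) for n,u in(("scene",(263.4,206.8)),("top",(280,207.5)))]))
cor=[atz((130+a/3.2,110+b/3.2),.01,cs["top"],Ws["top"]) for a,b in((120,240),(135,375),(507,325),(490,190))]
print(np.array(cor))
l=(cor[0]+cor[1])/2-(cor[2]+cor[3])/2;print("yaw",np.degrees(np.arctan2(-l[0],l[1])),np.linalg.norm(l),np.mean(cor,0))
E
```

```text
scene orange 50 232.3 191.66 185 198
knob 7 264.0 208.0
top orange 23 234.2173913043478 208.3913043478261 206 211
knob 26 279.34615384615387 206.65384615384616
post (array([ 0.4877, -0.0041,  0.1052]), [0.0001, 0.0001]) [ 0.4866 -0.0046  0.128 ] [ 0.4835 -0.0095  0.11  ]
knob (array([ 0.4929, -0.1509,  0.1173]), [0.0011, 0.0011]) (array([ 0.4895, -0.1522,  0.1245]), [0.0008, 0.0008])
[[ 0.5756  0.2318  0.01  ]
 [ 0.4281  0.2139  0.01  ]
 [ 0.4808 -0.1909  0.01  ]
 [ 0.6292 -0.1742  0.01  ]]
yaw 7.467581172606738 0.4089256821641068 [0.5284 0.0201 0.01  ]
```

servo_tool(
  moves=[
    {"tx": -0.42, "ty": -0.353, "tz": -0.03, "spin": -28},
    {"tx": -0.42, "ty": -0.353, "tz": -0.03, "spin": -28},
    {"tx": -0.42, "ty": -0.353, "tz": -0.03, "spin": -28},
    {"tx": -0.42, "ty": -0.353, "tz": -0.03, "spin": -28},
    {"tx": -0.42, "ty": -0.353, "tz": -0.03, "spin": -28},
    {"tx": -0.42, "ty": -0.353, "tz": -0.03, "spin": -28},
    {"tx": -0.42, "ty": -0.353, "tz": -0.03, "spin": -28},
    {"tx": -0.42, "ty": -0.353, "tz": -0.03, "spin": -28},
    {"tx": -0.42, "ty": -0.353, "tz": -0.03, "spin": -28},
    {"tx": -0.42, "ty": -0.353, "tz": -0.03, "spin": -28},
    {"tx": -0.42, "ty": -0.353, "tz": -0.03, "spin": -28},
    {"tx": -0.42, "ty": -0.353, "tz": -0.03, "spin": -28},
  ],
)

```text
clock: 1.8
position: [0.4927, 0.0955, 0.2575]
tool_rot: [[-0.994, -0.11, 0.003], [-0.11, 0.994, -0.002], [-0.003, -0.003, -1.0]]
ft_force: [-0.1, 1.1, -0.7]
width: 0.0917
grip_force: 0.0
```

```bash
cat > look.py <<'E'
from h import *
import sys
np.set_printoptions(precision=4,suppress=True)
st=read_state();p,d=snapshot("wrist");c=get_calibration("wrist");W=w2c("wrist",c,st)
i=sys.argv[1];cv2.imwrite(f"pics/w{i}.png",p[:,:,::-1]);np.savez(f"w{i}.npz",d=d,W=W)
R=np.array(st["tool_rot"]);print(st["clock"],np.array(st["position"]),R,"cam",np.linalg.inv(W)[:3,3])
print("f",np.array(st["ft_force"]),st["width"],st["grip_force"])
for t in sys.argv[2:]:
    for k in recognise(t,"wrist")[:2]:
        uv=k["uv"];z=d[int(uv[1]),int(uv[0])];print(t,np.array(uv),round(k["confidence"],2),atdepth(uv,z,c,W))
E
python3 look.py 1 notch slide_mark post_grip lever_knob
```

```text
1.8 [0.4927 0.0955 0.2575] [[-0.9939 -0.1104  0.0028]
 [-0.1104  0.9939 -0.0024]
 [-0.0025 -0.0027 -1.    ]] cam [0.4098 0.0874 0.4147]
f [-0.1444  1.0946 -0.6564] 0.09167188544956736 0.0
notch [280.  226.2] 0.96 [0.5651 0.134  0.0615]
slide_mark [170.2 164. ] 0.98 [0.504  0.0054 0.0646]
slide_mark [149.5 155.9] 0.64 [0.4812 0.0025 0.1297]
post_grip [150.5 155.5] 0.6 [0.4812 0.0028 0.1279]
post_grip [167.  167.1] 0.59 [0.5076 0.0023 0.0657]
```

View pics/w1.png

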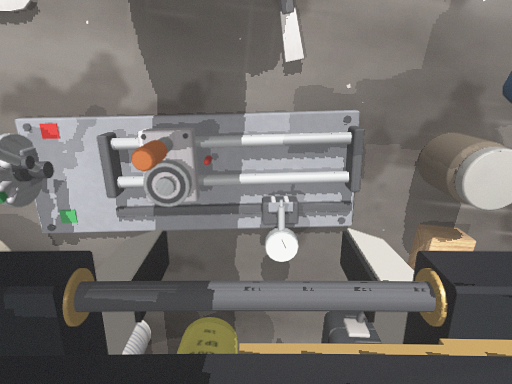

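The wrist view shows the post top at about (148,156), the bearing at (166,183), the gate pin at (208,160) and the gauge block at about (280,205). The lever is at the left edge, so I'm going above the knob.

servo_tool(
  moves=[
    {"tx": 0.029, "ty": -0.245, "tz": 0.03, "spin": -1.2},
    {"tx": 0.029, "ty": -0.245, "tz": 0.03, "spin": -1.2},
    {"tx": 0.029, "ty": -0.245, "tz": 0.03, "spin": -1.2},
    {"tx": 0.029, "ty": -0.245, "tz": 0.03, "spin": -1.2},
    {"tx": 0.029, "ty": -0.245, "tz": 0.03, "spin": -1.2},
    {"tx": 0.029, "ty": -0.245, "tz": 0.03, "spin": -1.2},
    {"tx": 0.029, "ty": -0.245, "tz": 0.03, "spin": -1.2},
  ],
)

```text
clock: 2.75
position: [0.4903, -0.1435, 0.2265]
tool_rot: [[-0.99, -0.141, -0.001], [-0.141, 0.99, 0.0], [0.0, 0.001, -1.0]]
ft_force: [0.5, 0.5, -0.8]
width: 0.0917
grip_force: 0.0
```

```bash
python3 look.py 2 lever_knob lever_pivot post_grip slide_mark; python3 -c "
import cv2
a=cv2.imread('pics/w1.png')[110:250,100:370]; b=cv2.imread('pics/w2.png')
cv2.imwrite('pics/w12.png',cv2.vconcat([cv2.resize(b[80:260,100:370],(540,360),interpolation=3),cv2.resize(a[60:140,90:240],(540,240)[:2],interpolation=3)]))"
```

```text
2.75 [ 0.4903 -0.1435  0.2265] [[-0.99   -0.1407 -0.0005]
 [-0.1407  0.99    0.0005]
 [ 0.0004  0.0006 -1.    ]] cam [ 0.4083 -0.1546  0.3839]
f [ 0.5386  0.4946 -0.7858] 0.0916889585087886 0.0
lever_knob [244.2 191. ] 0.94 [ 0.4896 -0.1508  0.1355]
lever_knob [385.5 199.8] 0.64 [ 0.5038 -0.0027  0.0582]
lever_pivot [347.8 198.8] 0.97 [ 0.5219 -0.026   0.0135]
post_grip [405.7 197.1] 0.62 [ 0.4816 -0.0143  0.1177]
slide_mark [383.2 203.4] 0.96 [ 0.5062 -0.0068  0.0642]
slide_mark [ 38.5 179. ] 0.55 [ 0.546  -0.3809  0.0196]
```

View pics/w12.png

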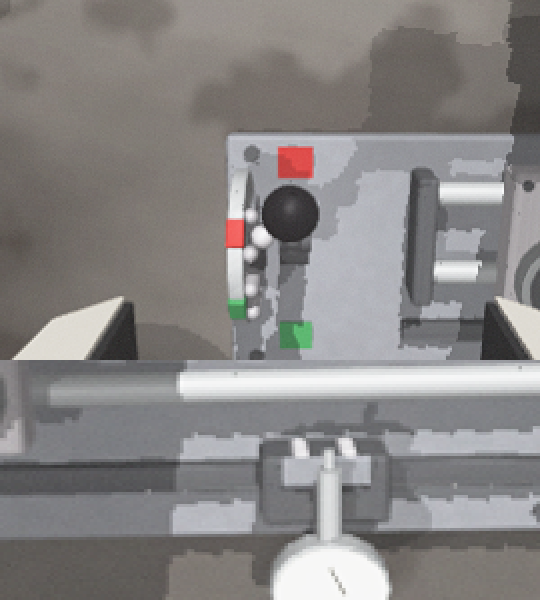

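Knob centre is at about (245,186), i.e. (0.490, -0.150, 0.124), which matches the expected height. The red/green marks are at left; the two rollers and the yellow-line block are seen at the gauge. Descending to the knob.

servo_tool(
  moves=[
    {"tz": 0.03},
    {"tz": 0.06},
    {"tz": 0.06},
  ],
)

```text
schema error: expected keys tx, ty, tz, spin
```

servo_tool(
  moves=[
    {"tx": 0, "ty": 0, "tz": 0.03, "spin": 0},
    {"tx": 0, "ty": 0, "tz": 0.06, "spin": 0},
    {"tx": 0, "ty": 0, "tz": 0.06, "spin": 0},
  ],
)

```text
clock: 3.3
position: [0.4883, -0.1421, 0.1639]
tool_rot: [[-0.99, -0.143, -0.006], [-0.143, 0.99, 0.001], [0.006, 0.002, -1.0]]
ft_force: [-0.5, 0.1, -0.2]
width: 0.0917
grip_force: 0.0
```

servo_tool(
  moves=[
    {"tx": 0, "ty": -0.008, "tz": 0.02, "spin": 0},
    {"tx": 0, "ty": -0.008, "tz": 0.045, "spin": 0},
    {"tx": 0, "ty": -0.008, "tz": 0.059, "spin": 0},
    {"tx": 0, "ty": -0.008, "tz": 0.059, "spin": 0},
    {"tx": 0, "ty": -0.008, "tz": 0.059, "spin": 0},
  ],
)

```text
clock: 3.8
position: [0.4923, -0.1516, 0.1089]
tool_rot: [[-0.99, -0.142, 0.001], [-0.142, 0.99, -0.0], [-0.001, -0.0, -1.0]]
ft_force: [-0.1, 0.2, 0.3]
width: 0.092
grip_force: 0.0
```

servo_tool(
  moves=[
    {"tx": 0, "ty": 0, "tz": 0, "spin": 0},
    {"tx": 0, "ty": 0, "tz": 0, "spin": 0},
    {"tx": 0, "ty": 0, "tz": 0, "spin": 0},
    {"tx": 0, "ty": 0, "tz": 0, "spin": 0},
    {"tx": 0, "ty": 0, "tz": 0, "spin": 0},
    {"tx": 0, "ty": 0, "tz": 0, "spin": 0},
  ],
  fingers=255,
  newtons=15,
)

```text
clock: 4.4
position: [0.4916, -0.1519, 0.1078]
tool_rot: [[-0.99, -0.141, 0.0], [-0.141, 0.99, 0.0], [-0.0, 0.0, -1.0]]
ft_force: [0.3, -0.3, -0.8]
width: 0.0483
grip_force: 0.0
```

servo_tool(
  moves=[
    {"tx": 0, "ty": 0, "tz": 0, "spin": 0},
    {"tx": 0, "ty": 0, "tz": 0, "spin": 0},
    {"tx": 0, "ty": 0, "tz": 0, "spin": 0},
    {"tx": 0, "ty": 0, "tz": 0, "spin": 0},
    {"tx": 0, "ty": 0, "tz": 0, "spin": 0},
  ],
)

```text
clock: 4.9
position: [0.4914, -0.1514, 0.1077]
tool_rot: [[-0.99, -0.142, -0.0], [-0.142, 0.99, 0.001], [0.0, 0.001, -1.0]]
ft_force: [-0.4, 2.5, 1.0]
width: 0.0222
grip_force: 15.0
```

servo_tool(
  moves=[
    {"tx": -0.01, "ty": 0, "tz": -0.005, "spin": 0},
    {"tx": -0.021, "ty": 0, "tz": -0.008, "spin": 0},
    {"tx": -0.032, "ty": 0, "tz": -0.01, "spin": 0},
    {"tx": -0.043, "ty": 0, "tz": -0.011, "spin": 0},
    {"tx": -0.054, "ty": -0.001, "tz": -0.01, "spin": 0},
    {"tx": -0.065, "ty": -0.001, "tz": -0.008, "spin": 0},
    {"tx": -0.076, "ty": -0.001, "tz": -0.005, "spin": 0},
    {"tx": -0.084, "ty": -0.001, "tz": -0.001, "spin": 0},
    {"tx": -0.087, "ty": -0.001, "tz": 0, "spin": 0},
    {"tx": -0.087, "ty": -0.001, "tz": 0, "spin": 0},
    {"tx": -0.087, "ty": -0.001, "tz": 0, "spin": 0},
  ],
)

```text
clock: 6.0
position: [0.5786, -0.1394, 0.1076]
tool_rot: [[-0.99, -0.142, 0.0], [-0.142, 0.99, 0.001], [-0.0, 0.001, -1.0]]
ft_force: [-0.4, 6.2, 0.6]
width: 0.0228
grip_force: 15.0
```

servo_tool(
  moves=[
    {"tx": 0, "ty": 0, "tz": 0, "spin": 0},
    {"tx": 0, "ty": 0, "tz": 0, "spin": 0},
    {"tx": 0, "ty": 0, "tz": 0, "spin": 0},
    {"tx": 0, "ty": 0, "tz": 0, "spin": 0},
    {"tx": 0, "ty": 0, "tz": 0, "spin": 0},
    {"tx": 0, "ty": 0, "tz": -0.03, "spin": 0},
    {"tx": 0, "ty": 0, "tz": -0.07, "spin": 0},
    {"tx": 0.04, "ty": 0, "tz": -0.11, "spin": 0},
    {"tx": 0.085, "ty": 0.04, "tz": -0.11, "spin": 0},
    {"tx": 0.085, "ty": 0.08, "tz": -0.11, "spin": 0.6},
    {"tx": 0.085, "ty": 0.08, "tz": -0.11, "spin": 0.6},
    {"tx": 0.085, "ty": 0.08, "tz": -0.11, "spin": 0.6},
  ],
  fingers=0,
)

```text
clock: 7.2
position: [0.4824, -0.0724, 0.2182]
tool_rot: [[-0.991, -0.133, 0.001], [-0.133, 0.991, 0.0], [-0.001, 0.0, -1.0]]
ft_force: [-0.2, -0.2, -0.0]
width: 0.0919
grip_force: 0.0
```

```bash
python3 look.py 3 lever_knob post_grip slide_mark notch
```

```text
7.2 [ 0.4824 -0.0724  0.2182] [[-0.9911 -0.1334  0.0012]
 [-0.1334  0.9911  0.0004]
 [-0.0012  0.0002 -1.    ]] cam [ 0.4    -0.0829  0.3755]
f [-0.1731 -0.1748 -0.0041] 0.0918566007029037 0.0
lever_knob [173.9 224.8] 0.97 [ 0.5424 -0.1431  0.0763]
lever_knob [317.9 204.6] 0.63 [ 0.507  -0.0037  0.0637]
post_grip [327.1 199.2] 0.67 [ 0.4803 -0.013   0.1255]
slide_mark [318.1 204.2] 0.81 [ 0.5062 -0.0038  0.0649]
notch [418.1 247.6] 0.82 [0.5472 0.1182 0.0478]
```

View pics/w3.png

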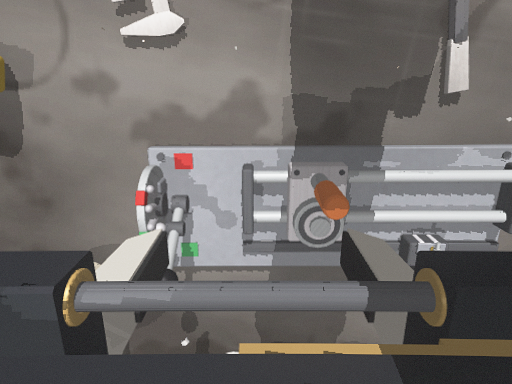

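The lever now leans to the green side, with the knob half hidden at about (168,276). The post's top is at about (336,206) and its foot at about (317,179). The index block is at about (425,243).

```bash
python3 - <<'E'
from h import *
np.set_printoptions(precision=4,suppress=True)
c=get_calibration("wrist");W=np.load("w3.npz")["W"];W1=np.load("w1.npz")["W"]
print("top",atz((336,206),.13,c,W),"foot",atz((317,179),.055,c,W),"w1 top",atz((144,158),.13,c,W1))
print("tri top",tri([ray((336,206),c,W),ray((144,158),c,W1)]))
for w,u in((W,[(317,226),(425,243)]),(W1,[(166,184),(280,199)])):print([atz(a,z,c,w) for a,z in zip(u,(.065,.055))])
a=cv2.imread('pics/w3.png')[215:265,370:480];b=cv2.imread('pics/w1.png')[180:230,225:335]
cv2.imwrite('pics/n.png',cv2.vconcat([cv2.resize(x,(660,300),interpolation=3) for x in(a,b)]))
E
```

```text
top [ 0.4835 -0.0061  0.13  ] foot [ 0.4831 -0.0076  0.055 ] w1 top [ 0.4836 -0.0022  0.13  ]
tri top (array([ 0.4854, -0.0042,  0.1238]), [0.0002, 0.0002])
[array([ 0.5296, -0.0005,  0.065 ]), array([0.5376, 0.1194, 0.055 ])]
[array([0.5271, 0.0016, 0.065 ]), array([0.534 , 0.1303, 0.055 ])]
```

View pics/n.png

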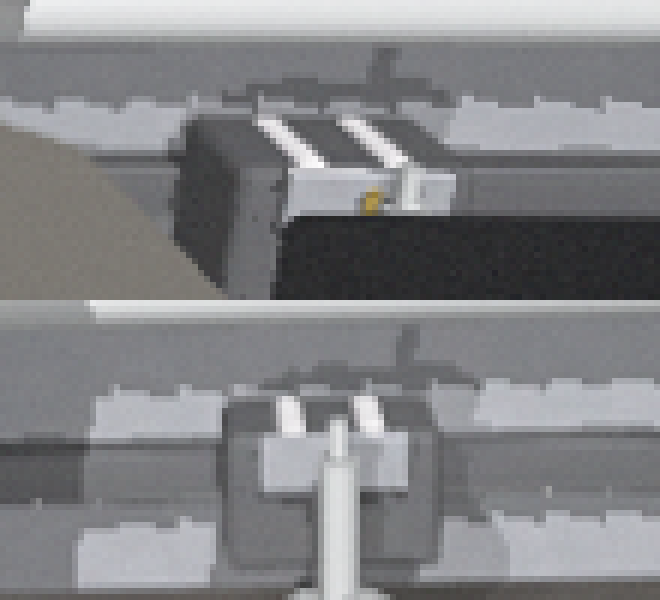

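The two white rollers are visible in both views. I'll triangulate their middle, giving W3 near (421.1,235.0), far (429.7,242.8), and W1 near (279.3,196.2), far (280.7,202.2).

```bash
python3 - <<'E'
from h import *
np.set_printoptions(precision=4,suppress=True)
c=get_calibration("wrist");W=np.load("w3.npz")["W"];W1=np.load("w1.npz")["W"]
fy=np.array([-np.sin(np.radians(7.5)),np.cos(np.radians(7.5)),0])
P=np.array([.4850,-.0045,.105])
for a,b in(((421.1,235),(279.3,196.2)),((429.7,242.8),(280.7,202.2))):
    x,e=tri([ray(a,c,W),ray(b,c,W1)]);print(x,e,"dy",(x-P)@fy)
E
```

```text
[0.5421 0.1329 0.022 ] [0.0003, 0.0003] dy 0.12873055939528785
[0.5428 0.1334 0.0408] [0.0, 0.0] dy 0.1291782430814104
```

servo_tool(
  moves=[
    {"tx": -0.012, "ty": 0.04, "tz": 0.02, "spin": 0},
    {"tx": -0.012, "ty": 0.067, "tz": 0.06, "spin": 0},
    {"tx": -0.012, "ty": 0.067, "tz": 0.07, "spin": 0},
    {"tx": -0.012, "ty": 0.067, "tz": 0.07, "spin": 0},
    {"tx": -0.012, "ty": 0.067, "tz": 0.07, "spin": 0},
  ],
)

```text
clock: 7.95
position: [0.4861, -0.0068, 0.1482]
tool_rot: [[-0.992, -0.129, 0.0], [-0.129, 0.992, -0.001], [-0.0, -0.001, -1.0]]
ft_force: [1.0, 0.5, 0.4]
width: 0.0916
grip_force: 0.0
```

servo_tool(
  moves=[
    {"tx": 0, "ty": 0.002, "tz": 0.03, "spin": 0},
    {"tx": 0, "ty": 0.002, "tz": 0.06, "spin": 0},
    {"tx": 0, "ty": 0.002, "tz": 0.062, "spin": 0},
    {"tx": 0, "ty": 0.002, "tz": 0.062, "spin": 0},
  ],
)

```text
clock: 8.35
position: [0.4857, -0.0044, 0.0866]
tool_rot: [[-0.992, -0.129, 0.0], [-0.129, 0.992, -0.0], [-0.0, -0.0, -1.0]]
ft_force: [-0.2, 0.8, 1.4]
width: 0.0917
grip_force: 0.0
```

servo_tool(
  moves=[
    {"tx": 0, "ty": 0, "tz": 0, "spin": 0},
    {"tx": 0, "ty": 0, "tz": 0, "spin": 0},
    {"tx": 0, "ty": 0, "tz": 0, "spin": 0},
    {"tx": 0, "ty": 0, "tz": 0, "spin": 0},
    {"tx": 0, "ty": 0, "tz": 0, "spin": 0},
    {"tx": 0, "ty": 0, "tz": 0, "spin": 0},
    {"tx": 0, "ty": 0, "tz": 0, "spin": 0},
    {"tx": 0, "ty": 0, "tz": 0, "spin": 0},
    {"tx": 0, "ty": 0, "tz": 0, "spin": 0},
    {"tx": 0, "ty": 0, "tz": 0, "spin": 0},
    {"tx": 0, "ty": 0, "tz": 0, "spin": 0},
    {"tx": 0, "ty": 0, "tz": 0, "spin": 0},
  ],
  fingers=255,
  newtons=25,
)

```text
clock: 9.55
position: [0.4852, -0.0035, 0.0857]
tool_rot: [[-0.991, -0.131, -0.0], [-0.131, 0.991, -0.0], [0.0, -0.0, -1.0]]
ft_force: [1.0, -0.4, -0.2]
width: 0.0212
grip_force: 25.0
```

servo_tool(
  moves=[
    {"tx": 0, "ty": 0.01, "tz": 0, "spin": 0},
    {"tx": 0, "ty": 0.025, "tz": 0, "spin": 0},
    {"tx": 0, "ty": 0.04, "tz": 0, "spin": 0},
    {"tx": 0, "ty": 0.055, "tz": 0, "spin": 0},
    {"tx": 0, "ty": 0.07, "tz": 0, "spin": 0},
    {"tx": 0, "ty": 0.085, "tz": 0, "spin": 0},
    {"tx": 0, "ty": 0.1, "tz": 0, "spin": 0},
    {"tx": 0, "ty": 0.105, "tz": 0, "spin": 0},
    {"tx": 0, "ty": 0.105, "tz": 0, "spin": 0},
  ],
)

```text
clock: 10.45
position: [0.4707, 0.1019, 0.0857]
tool_rot: [[-0.991, -0.133, -0.001], [-0.133, 0.991, 0.0], [0.001, 0.001, -1.0]]
ft_force: [-4.1, 0.4, 2.4]
width: 0.0214
grip_force: 25.0
```

```bash
python3 look.py 4 lever_knob post_grip slide_mark notch
```

```text
10.45 [0.4707 0.1019 0.0857] [[-0.9911 -0.1329 -0.001 ]
 [-0.1329  0.9911  0.0004]
 [ 0.0009  0.0005 -1.    ]] cam [0.3887 0.0914 0.2431]
f [-4.1003  0.4282  2.3987] 0.02144385354033817 25.00054558273405
post_grip [251.1 256.4] 0.61 [0.4614 0.0999 0.1122]
slide_mark [251.1 226.7] 0.63 [0.4636 0.0999 0.0754]
notch [271.3 335.3] 0.6 [0.5619 0.1275 0.0432]
notch [505.8 249.8] 0.36 [0.4863 0.3025 0.0078]
```

View pics/w4.png

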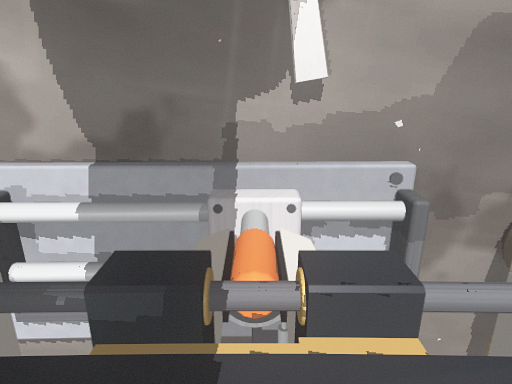

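The slide followed, and the post is held at about (255,260). Now approaching the notch while watching the force.

servo_tool(
  moves=[
    {"tx": 0, "ty": 0.004, "tz": 0, "spin": 0},
    {"tx": 0, "ty": 0.008, "tz": 0, "spin": 0},
    {"tx": 0, "ty": 0.009, "tz": 0, "spin": 0},
    {"tx": 0, "ty": 0.009, "tz": 0, "spin": 0},
  ],
)

```text
clock: 11.1
position: [0.4698, 0.1086, 0.0856]
tool_rot: [[-0.992, -0.13, -0.001], [-0.13, 0.992, -0.001], [0.001, -0.001, -1.0]]
ft_force: [-4.8, -2.8, 5.2]
width: 0.0214
grip_force: 25.0
```

servo_tool(
  moves=[
    {"tx": 0, "ty": 0.002, "tz": 0, "spin": 0},
    {"tx": 0, "ty": 0.002, "tz": 0, "spin": 0},
  ],
)

```text
clock: 11.3
position: [0.4695, 0.1104, 0.0856]
tool_rot: [[-0.992, -0.129, -0.001], [-0.129, 0.992, -0.001], [0.001, -0.001, -1.0]]
ft_force: [-5.4, -2.4, 4.6]
width: 0.0218
grip_force: 25.0
```

servo_tool(
  moves=[
    {"tx": 0, "ty": 0.002, "tz": 0, "spin": 0},
    {"tx": 0, "ty": 0.002, "tz": 0, "spin": 0},
  ],
)

```text
clock: 11.5
position: [0.4692, 0.1129, 0.0856]
tool_rot: [[-0.992, -0.13, -0.001], [-0.13, 0.992, -0.001], [0.001, -0.0, -1.0]]
ft_force: [-5.1, -0.2, 6.0]
width: 0.0214
grip_force: 25.0
```

servo_tool(
  moves=[
    {"tx": 0, "ty": 0.002, "tz": 0, "spin": 0},
    {"tx": 0, "ty": 0.002, "tz": 0, "spin": 0},
  ],
)

```text
clock: 11.7
position: [0.4688, 0.1157, 0.0856]
tool_rot: [[-0.991, -0.13, -0.001], [-0.13, 0.991, 0.0], [0.001, 0.0, -1.0]]
ft_force: [-6.6, 3.4, 4.6]
width: 0.0217
grip_force: 25.0
```

servo_tool(
  moves=[
    {"tx": 0, "ty": 0.002, "tz": 0, "spin": 0},
    {"tx": 0, "ty": 0.002, "tz": 0, "spin": 0},
  ],
)

```text
clock: 11.9
position: [0.4685, 0.1183, 0.0857]
tool_rot: [[-0.991, -0.131, -0.001], [-0.131, 0.991, 0.001], [0.001, 0.001, -1.0]]
ft_force: [-7.1, 5.1, 4.5]
width: 0.0217
grip_force: 25.0
```

servo_tool(
  moves=[
    {"tx": 0, "ty": 0.002, "tz": 0, "spin": 0},
    {"tx": 0, "ty": 0.002, "tz": 0, "spin": 0},
  ],
)

```text
clock: 12.1
position: [0.4682, 0.1203, 0.0857]
tool_rot: [[-0.991, -0.131, -0.001], [-0.131, 0.991, 0.001], [0.001, 0.001, -1.0]]
ft_force: [-7.0, 4.1, 4.1]
width: 0.0213
grip_force: 25.0
```

servo_tool(
  moves=[
    {"tx": 0, "ty": 0.0015, "tz": 0, "spin": 0},
    {"tx": 0, "ty": 0.0015, "tz": 0, "spin": 0},
    {"tx": 0, "ty": 0.0015, "tz": 0, "spin": 0},
  ],
)

```text
clock: 12.4
position: [0.4681, 0.1212, 0.0857]
tool_rot: [[-0.991, -0.131, -0.001], [-0.131, 0.991, 0.0], [0.001, 0.0, -1.0]]
ft_force: [-6.0, 1.6, 3.7]
width: 0.0215
grip_force: 25.0
```

servo_tool(
  moves=[
    {"tx": 0, "ty": 0.001, "tz": 0, "spin": 0},
    {"tx": 0, "ty": 0.001, "tz": 0, "spin": 0},
    {"tx": 0, "ty": 0.001, "tz": 0, "spin": 0},
  ],
)

```text
clock: 12.7
position: [0.468, 0.1214, 0.0856]
tool_rot: [[-0.991, -0.13, -0.001], [-0.13, 0.991, -0.001], [0.001, -0.0, -1.0]]
ft_force: [-5.3, -0.6, 5.5]
width: 0.0216
grip_force: 25.0
```

servo_tool(
  moves=[
    {"tx": 0, "ty": 0, "tz": 0, "spin": 0},
    {"tx": 0, "ty": 0, "tz": 0, "spin": 0},
    {"tx": 0, "ty": 0, "tz": 0, "spin": 0},
    {"tx": 0, "ty": 0, "tz": 0, "spin": 0},
    {"tx": 0, "ty": 0, "tz": 0, "spin": 0},
  ],
)

```text
clock: 13.2
position: [0.4681, 0.1214, 0.0856]
tool_rot: [[-0.992, -0.13, -0.001], [-0.13, 0.992, -0.001], [0.001, -0.0, -1.0]]
ft_force: [-5.4, -1.7, 5.9]
width: 0.0215
grip_force: 25.0
```

```bash
python3 - <<'E'
from h import *
p,d=snapshot("top");q,_=snapshot("scene");st=read_state();print(st["ft_force"],st["position"])
a=p[150:230,170:310,::-1];b=q[160:260,190:310,::-1]
cv2.imwrite("pics/e.png",cv2.vconcat([cv2.resize(a,(500,286),interpolation=3),cv2.resize(b,(500,300)[:2],interpolation=3)]))
E
```

```text
[-5.86215123 -1.13845286  5.11494485] [0.46810308 0.12139096 0.0856753 ]
```

View pics/e.png

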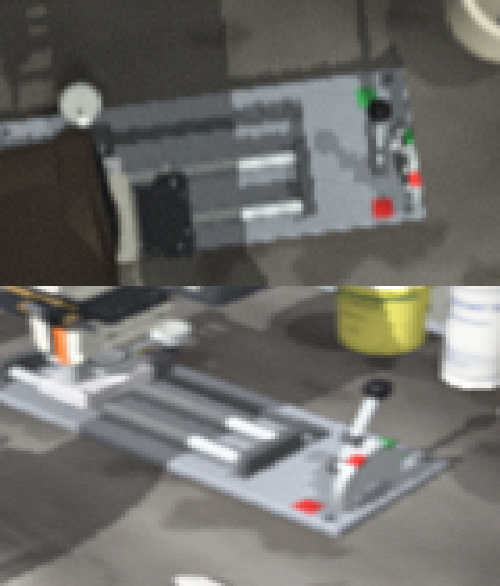

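The picture shows the lever in the green notch and the gripper on the post at the gauge. The force sequence was resist, pull in, then near zero, so the ball is seated.

```bash
python3 -c "
from bench import *
print(hand_in())"
```

```text
the job is handed in; nothing more can be done
None
```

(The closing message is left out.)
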